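Crack the dial of the tool box lock and present its shackle

ROBOT

A 6-joint arm with a two-finger parallel gripper is mounted at the origin on the work surface. World frame = base frame: x ahead of the robot, y to its left, z up, the work surface at z = 0. Lengths are in m, angles in degrees, forces in N, time in s.
With the tool pointing down it reaches from about 0.325 to 0.775 m from the base axis. Payload 5.5 kg.
Tool frame: the origin (TCP) lies at the centre of the arm's flange, where the gripper is bolted on; the fingertips stand 182 mm ahead of it and the grasp point (between the pads) lies 163 mm ahead of it; z points along the fingers, y is the line along which they close (so a half turn about z gives the same grasp; the last joint's range is limited). The gripper opens to 88 mm and grips with 3 to 60 N. Pads are 20 mm wide; open, the fingers measure 115 mm over their backs; the gripper's body (75 mm by 178 mm) begins 61 mm behind the grasp point.
Start: joints at [73.413, 5.22, 70.514, -0, 104.267, -3.249], TCP at [0.138, 0.584, 0.405] pointing down, gripper open.
Joint ranges: [-164.24, 164.24], [-49.07, 125.15], [9.68, 141.18], [-86.29, 266.29], [3.28, 154.24], [-151.56, 151.56]. Speed limits (degrees/s): [147.25, 147.25, 172.46, 180, 180, 180].

INTERFACE

Orientations are given as [roll, pitch, yaw] about the fixed x, y, z axes, in that order (R = Rz(yaw) Ry(pitch) Rx(roll)).
In Python, from station import r gives the robot as it stands. The module is installed in compiled form; this text tells all that it offers. Calls block until the motion is done:
- r.reach(position, orientation): joint-space move of the TCP to a pose.
- r.servo_line(position, rotation=None, speed=0.15): straight line of the TCP; rotation=None keeps the orientation; speed is the mean speed in m/s.
- r.move_joints(angles): joint-space move.
- r.let_go() and r.grab(squeeze=None): open the fingers fully, or close them until they stop; squeeze is the grip in N (None keeps the last).
- r.wait(seconds).
- r.inverse_kinematics(position, orientation): joint angles nearest the present ones, or None.
- r.sense(): the state.
- r.snapshot(name): name is "side" or "top"; returns a dict with "frame" (480x640x3 uint8, red, green, blue), "fx", "fy", "cx", "cy" (pixels), "dist_coeffs" ([k1, k2, p1, p2, k3] as OpenCV has them; the pictures are not rectified), "R" (3x3) and "t" (3): a world point X has camera coordinates R X + t. Camera axes: x right, y down, z forward; pixel columns grow to the right and rows downward; lengths in m; the calibration is good to about 2 mm. A picture is of the moment at which its call begins. There is no depth.
A pose or a line that the arm cannot do raises r.IKError and nothing moves.
- r.hand_in(): hands the job in; it is judged then, once.
The state is a dict: "clock": time; "joints": joint angles; "joint_vel": joint speeds; "joint_torque": joint torques, N m; "tcp_pos": TCP position; "orientation": TCP orientation; "contact_force": force on the tool from outside, world axes, zero at the start; "torque": the same for the moment, N m; "opening": finger opening in m; "gripper_force": force on a finger pad.
Only numpy, scipy, OpenCV 4.12 (cv2) and the standard library are available. Lean on these libraries where they do the work, as an engineer would, in place of code of your own. Each camera call takes 0.05 s, during which the arm holds its last target. There are 200 camera calls.

TASK

Unlock the grey lock box on the bench: turn its dial clockwise, feeling past the faint clicks, until the true notch lets the steel shackle spring up by itself (hands off the shackle until then). Then pull the shackle straight up out of the box and present it over the middle of the blue mat, hanging upright (bow on top), at least 10 cm clear of the mat. Finish while still holding it there, motionless, and do not disturb the other things on the bench.

Things in the scene. Friction and masses are not known exactly. Their poses are not given: they have to be found in the camera images.
- lock: Grey steel lock box fixed to the bench, 150 (x) x 220 (y) x 70 mm high; origin under its centre, z up, yaw within 0.4 rad; on either side of the bench. On its top: the dial at x 0, y -42 mm, and the shackle's two legs in holes at x 0, y +20 and +60 mm. Locked, the shackle cannot be pulled out; sprung up by about 10 mm it blocks the dial both ways and shows red bands on its legs.
- dial_grip (a point): On the dial's axis, at the height to grip its thumb bar, 107 mm above the bench; turns with the dial. The dial: a black disc of diameter 74 mm (top 84 mm above the bench) with an upright aluminium bar 50 mm long (along this frame's x), 14 mm thick (y), its top 118 mm above the bench; red marks at the -x end.
- dial (a joint): Turn of the dial, rad, clockwise from above; stops at 0 and 2.7; starts at 0 to 0.4. The hidden notch lies 0.7 to 1.9 rad clockwise of the start. Takes up to 0.3 N m. Faint clicks every 0.35 rad lift the shackle by only 2 mm: turn on through them. At the notch the shackle springs up 9 to 11 mm and blocks the dial: stop turning. Turn slower than 0.8 rad/s.
- shackle_center (a point): Middle (half-way up, between the legs) of the loose steel shackle, an upside-down U 90 mm tall of 10 mm bar, legs 40 mm apart along y, z towards the bow. The bow's bar axis is 40 mm above this point, straight for 24 mm along y, gripped across x; feet 45 mm below. Height above the bench: locked 81 to 84 mm, sprung up 93 mm; feet are out of the box from 120 mm.
- mat: Blue mat fixed on the bench, 160 (x) x 140 (y) x 3 mm; origin under its centre.
- screwdriver: Loose green screwdriver, 170 mm long along x, lying; bystander, leave alone.
- solder_reel: Loose grey solder reel, diameter 52, 50 mm high, standing; origin under it; bystander.
- pliers: Loose red-handled pliers, 150 mm long, lying, its pivot at the origin; bystander.
- multimeter: Loose yellow multimeter, 150 x 75 x 35 mm, lying; bystander.
- flux_bottle: Loose amber bottle, diameter 36, 75 mm high; bystander.
- tip_jar: Loose glass jar, diameter 52, 50 mm high; bystander.
- shackle: The same shackle; origin under its feet, midway between the legs.

How it is judged:
By the outcome, as a careful person would: the job done as asked, in the order asked, and still so for the second after the job is handed in, while the arm keeps its last pose, push and grip.
It also fails if it takes over 72 s, if anything falls off the work surface, if the arm or the gripper's body presses on something with over 40 N, if the wrist force passes 120 N, or if a joint passes its speed limit or range.

## Working session

There is one attempt and no reset: what is moved stays moved. The work goes in short steps, each a Python script; the robot and the scene stay as the last script left them, time stands still between calls to the robot, and variables do not carry over. Pictures are saved under pics/ and viewed, at most 10 in all, crops included, and the job is handed in when it is done.

```bash
mkdir -p pics; python3 - <<'E'
from station import r
import cv2,numpy as np
for n in("top","side"):
    s=r.snapshot(n); cv2.imwrite(f"pics/{n}0.png",s["frame"][:,:,::-1])
    print(n,s["fx"],s["cx"],s["cy"],s["dist_coeffs"],"cam",-np.array(s["R"]).T@s["t"])
q=r.sense();print(q["clock"],q["tcp_pos"],q["orientation"],q["contact_force"],q["opening"])
E
```

```text
top 445.99610337566514 324.2754382471073 246.7472865810322 [-0.08116309  0.          0.          0.          0.        ] cam [0.4130518  0.01219824 1.28876288]
side 530.349523850552 309.3180564781221 240.62657220901815 [0.03104321 0.         0.         0.         0.        ] cam [ 0.18746401 -0.74995769  1.0090327 ]
0.1 [0.13843616 0.58386269 0.40363191] [-1.79899762e+02 -3.99876921e-03  1.66662897e+02] [-0.26036007  0.08222485  0.37625723] 0.08768851211284542
```

View pics/top0.png

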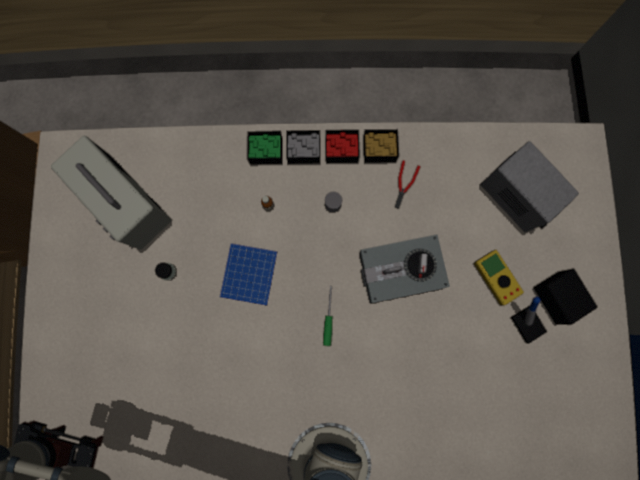

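View pics/side0.png

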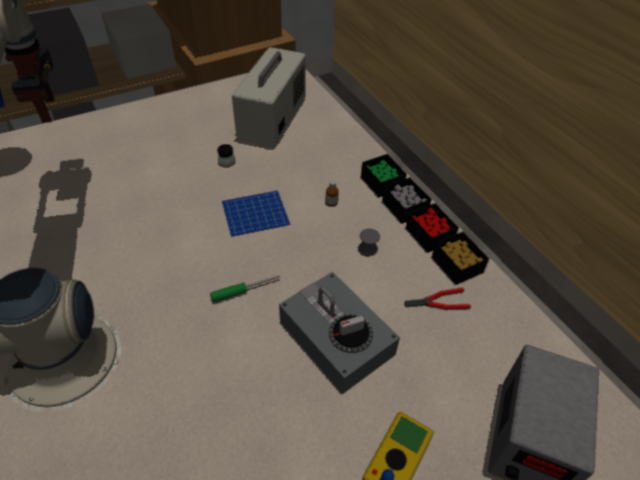

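The top view shows the lock near (404,268) with its dial at (422,265) and the shackle at about (390,270). The mat is near (249,274), the screwdriver at (328,318), and nothing lies between the lock and the mat. Next I'll measure the box, dial and mat, using an enlarged crop.

```bash
cat > h.py <<'E'
from station import r
import cv2,numpy as np
def cast(s,px,z):
    K=np.array([[s["fx"],0,s["cx"]],[0,s["fy"],s["cy"]],[0,0,1]])
    u=cv2.undistortPoints(np.array(px,float).reshape(-1,1,2),K,np.array(s["dist_coeffs"])).reshape(-1,2)
    R=np.array(s["R"]);c=-R.T@np.array(s["t"])
    d=np.c_[u,np.ones(len(u))]@R
    return c+d*((z-c[2])/d[:,2])[:,None]
def blob(mask,near,rad):
    m=np.zeros_like(mask);cv2.circle(m,near,rad,255,-1)
    m=cv2.bitwise_and(mask,m)
    cs,_=cv2.findContours(m,cv2.RETR_EXTERNAL,cv2.CHAIN_APPROX_NONE)
    return max(cs,key=cv2.contourArea)
E
python3 - <<'E'
from h import *
ims=[]
for n,c,L,M in(("top",(404,268),(404,268),(249,274)),("side",(340,330),(340,330),(255,213))):
    s=r.snapshot(n);f=s["frame"];hsv=cv2.cvtColor(f,cv2.COLOR_RGB2HSV)
    ct=blob(cv2.inRange(hsv,(105,120,40),(130,255,255)),M,60)
    q=cv2.boxPoints(cv2.minAreaRect(ct));m=cast(s,ct.reshape(-1,2),.003)[:,:2]
    rr=cv2.minAreaRect(m.astype(np.float32));print(n,"mat",rr)
    # box: bluish-grey, not beige
    d=f[:,:,2].astype(int)-f[:,:,0]
    if n=="top":
        ct=blob(((d>-2)*255).astype(np.uint8),L,62)
        print("box",cv2.contourArea(ct),cv2.minAreaRect(cast(s,ct.reshape(-1,2),.07)[:,:2].astype(np.float32)))
    dk=cv2.inRange(hsv,(0,0,0),(179,255,45))
    ct=blob(dk,(422,265) if n=="top" else (350,333),28)
    e=cv2.fitEllipse(cv2.convexHull(ct));print("dial px",e,cast(s,[e[0]],.084))
    print("dial hull",cv2.minEnclosingCircle(cast(s,ct.reshape(-1,2),.084)[:,:2].astype(np.float32)))
    x,y=c;ims.append(cv2.resize(f[y-60:y+60,x-64:x+64],(400,375),interpolation=cv2.INTER_CUBIC))
cv2.imwrite("pics/crop.png",np.hstack(ims)[:,:,::-1])
E
```

```text
top mat ((0.5353977680206299, 0.22439923882484436), (0.13550503551959991, 0.15493309497833252), 79.02344512939453)
box 4167.5 ((0.5359901785850525, -0.2119893729686737), (0.14790813624858856, 0.22792023420333862), 10.406275749206543)
dial px ((420.3319091796875, 264.2195129394531), (27.71653175354004, 28.3945255279541), 134.67172241210938) [[ 0.54567187 -0.25780751  0.084     ]]
dial hull ((0.5460769534111023, -0.2574313282966614), 0.03978785499930382)
side mat ((0.5364000797271729, 0.22181399166584015), (0.1351632922887802, 0.15493711829185486), 79.05097198486328)
dial px ((350.40289306640625, 333.7397155761719), (36.9511833190918, 41.680904388427734), 98.8230209350586) [[ 0.54113023 -0.26835061  0.084     ]]
dial hull ((0.541294515132904, -0.2664368748664856), 0.04437272623181343)
```

View pics/crop.png

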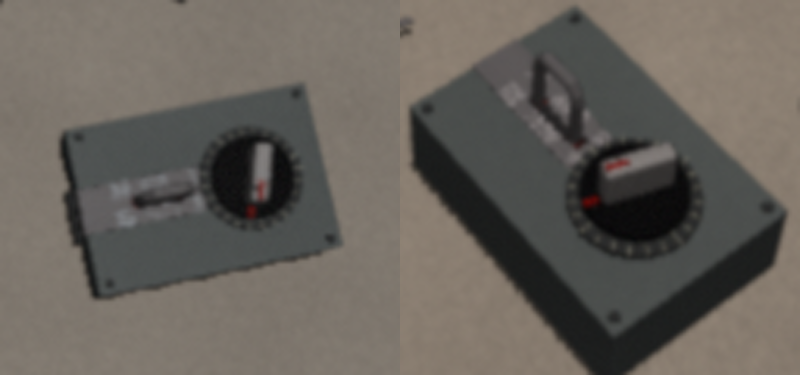

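The crop shows the lock top corners at about (67,132), (303,86), (340,243) and (97,297) in crop pixels. The bar runs from (263,145) to (258,200), with its red end toward the robot. The shackle is behind the dial, with a leg only about 57 mm from the dial axis, so opened fingers could hit it. Next I'll get the lock corners and bar angle, and check IK and timing.

```bash
python3 - <<'E'
from h import *
s=r.snapshot("top");c=np.array([[67,132],[303,86],[340,243],[99,297]])/3.125+[340,208]-.34
p=cast(s,c,.07)[:,:2];print("corners",p.round(4).tolist(),"ctr",p.mean(0),"sides",np.linalg.norm(p-np.roll(p,-1,0),axis=1))
for e in(p[0]-p[1],p[3]-p[2]):print("yaw",np.degrees(np.arctan2(-e[0],e[1])))
for n,near,rad in(("top",(423,263),12),("side",(351,326),17)):
    s=r.snapshot(n);f=s["frame"].astype(int)
    hsv=cv2.cvtColor(s["frame"],cv2.COLOR_RGB2HSV)
    v=hsv[:,:,2]; 
    b=blob(((v>85)*255).astype(np.uint8),near,rad)
    w=cast(s,b.reshape(-1,2),.118)[:,:2].astype(np.float32)
    print(n,"bar",cv2.minAreaRect(w),len(b))
for a in (0,180):
    print(a,r.sense()["joints"])
    for yaw in np.arange(15,-140,-30): 
        # tool down: roll 180; tool y in world for yaw
        q=r.inverse_kinematics([.545,-.257,.28],[180,0,yaw+a]); print(yaw,None if q is None else np.round(q,1))
t=r.sense()["clock"];j=np.array(r.sense()["joints"]);j[5]+=3;r.move_joints(list(j));print("3deg joint",r.sense()["clock"]-t)
q=r.sense();t=q["clock"];o=np.array(q["orientation"]);o[2]+=3;r.servo_line(q["tcp_pos"],o,speed=.1);print("3deg servo",r.sense()["clock"]-t)
E
```

```text
corners [[0.5899, -0.0982], [0.6279, -0.311], [0.4871, -0.3362], [0.4444, -0.1219]] ctr [ 0.53734005 -0.21680713] sides [0.21613716 0.14303163 0.21862041 0.14747106]
yaw 10.11867885316717
yaw 11.277697654837176
top bar ((0.5463722348213196, -0.2581643760204315), (0.01306681614369154, 0.04658300802111626), 81.909912109375) 40
side bar ((0.5466813445091248, -0.26152896881103516), (0.01377138402312994, 0.04815037548542023), 84.28656005859375) 50
0 [ 7.34123050e+01  5.23021126e+00  7.05293190e+01 -4.94312175e-04
  1.04267894e+02 -3.24710337e+00]
15 [-28.5   6.2  82.1  -0.   91.7  46.5]
-15 [-28.5   6.2  82.1  -0.   91.7  76.5]
-45 [-28.5   6.2  82.1  -0.   91.7 106.5]
-75 [-28.5   6.2  82.1  -0.   91.7 136.5]
-105 None
-135 None
180 [ 7.34123050e+01  5.23021126e+00  7.05293190e+01 -4.94312175e-04
  1.04267894e+02 -3.24710337e+00]
15 [ -28.5    6.2   82.1    0.    91.7 -133.5]
-15 [ -28.5    6.2   82.1    0.    91.7 -103.5]
-45 [-28.5   6.2  82.1   0.   91.7 -73.5]
-75 [-28.5   6.2  82.1   0.   91.7 -43.5]
-105 [-28.5   6.2  82.1   0.   91.7 -13.5]
-135 [-28.5   6.2  82.1  -0.   91.7  16.5]
3deg joint 0.25
3deg servo 0.25
```

Bar yaw is about -7° and lock yaw about 10.7°, so the dial sits near 0.31 rad. The dial axis is about (0.546, -0.2585), and the bar and box measure as stated. I'll go in with the grip shifted 7 mm along the bar, away from the shackle leg.

```bash
cat >> h.py <<'E'
AX=np.array([.546,-.2585]);Y0=-7.;LY=10.7;OFF=.007
def pose(yaw,z,off=OFF):
    a=np.radians(yaw);return [AX[0]+off*np.cos(a),AX[1]+off*np.sin(a),z],[180,0,yaw+180]
def st(tag):
    q=r.sense();print(tag,"t%.1f"%q["clock"],"p",np.round(q["tcp_pos"],4),"F",np.round(q["contact_force"],1),"M",np.round(q["torque"],2),"op %.4f"%q["opening"],"g %.1f"%q["gripper_force"]);return q
E
python3 - <<'E'
from h import *
r.let_go()
r.reach(*pose(Y0,.35));st("hover")
p,o=pose(Y0,.35)
for z in(.30,.285,.272):
    p[2]=z;r.servo_line(p,o,speed=.06);q=st(z)
    if np.linalg.norm(q["contact_force"])>8:break
for i,n in enumerate(("side","top")):
    f=r.snapshot(n)["frame"];x,y=[(340,320),(404,268)][i]
    f=cv2.resize(f[y-60:y+60,x-64:x+64],(400,375),interpolation=cv2.INTER_CUBIC)
    im=f if i==0 else np.hstack([im,f])
cv2.imwrite("pics/low.png",im[:,:,::-1])
E
```

```text
hover t4.3 p [ 0.5533 -0.2587  0.3501] F [-0.4  0.2  0.5] M [-0.06  0.02  0.02] op 0.0879 g 0.0
0.3 t5.3 p [ 0.553  -0.2594  0.3006] F [ 0.3 -0.1  0.1] M [ 0.04  0.02 -0.02] op 0.0878 g 0.0
0.285 t5.7 p [ 0.5528 -0.2593  0.2841] F [-0.   0.1  0.5] M [0.   0.01 0.01] op 0.0876 g 0.0
0.272 t6.1 p [ 0.5528 -0.2593  0.2712] F [-0.6  0.4  0.3] M [ 0.03 -0.04  0.03] op 0.0878 g 0.0
```

View pics/low.png

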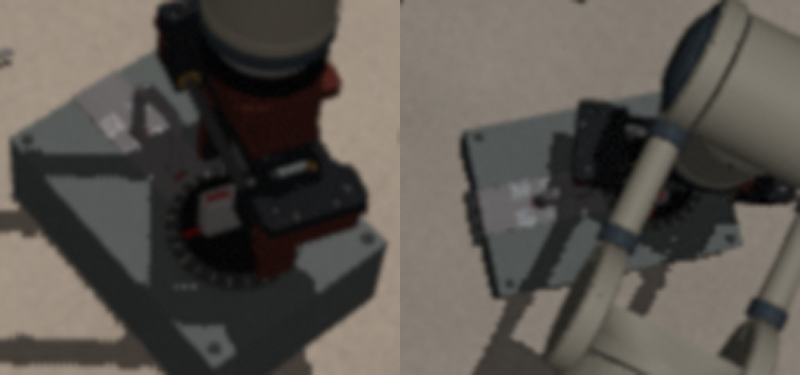

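The fingers straddle the bar with no contact force, and the shackle is clear at about (150,110) in the side crop. Now I'll grip and turn in 3° steps, watching the moment and the red bands.

```bash
cat > turn.py <<'E'
from h import *
import sys
def red():
    f=r.snapshot("side")["frame"];c=cv2.cvtColor(f,cv2.COLOR_RGB2HSV)[270:330,305:350]
    return int(((((c[:,:,0]<10)|(c[:,:,0]>170))&(c[:,:,1]>110)).sum()))
a,b=float(sys.argv[1]),float(sys.argv[2])
y=a
while y>b:
    y-=3;p,o=pose(y,.2712);r.servo_line(p,o,speed=.05)
    q=r.sense();n=red()
    print("%.1f"%y,"t%.2f"%q["clock"],"yaw %.1f"%(((q["orientation"][2]+360)%360)-180),"F",np.round(q["contact_force"],1),"Mz %.2f"%q["torque"][2],"op %.4f"%q["opening"],"red",n)
    if abs(q["torque"][2])>.5 or np.linalg.norm(q["contact_force"])>25: print("STOP");break
E
python3 - <<'E'
from h import *
r.grab(30);st("grab")
E
python3 turn.py -7 -52
```

```text
grab t7.3 p [ 0.5528 -0.2603  0.272 ] F [ 0.  -5.  -1.7] M [-0.68 -0.1   0.  ] op 0.0140 g 30.0
-10.0 t7.58 yaw -10.0 F [-1.6 -5.   3.4] Mz -0.07 op 0.0137 red 84
-13.0 t7.88 yaw -13.0 F [-2.  -6.   2.9] Mz 0.06 op 0.0138 red 79
-16.0 t8.18 yaw -16.0 F [-1.5 -5.6  3.4] Mz -0.07 op 0.0142 red 85
-19.0 t8.47 yaw -19.0 F [-0.9 -5.6  2.9] Mz -0.08 op 0.0137 red 86
-22.0 t8.78 yaw -21.9 F [-2.2 -5.1  2.2] Mz -0.06 op 0.0140 red 98
-25.0 t9.07 yaw -24.9 F [-1.2 -4.8  3.1] Mz -0.03 op 0.0139 red 116
-28.0 t9.38 yaw -28.0 F [-2.2 -4.   3. ] Mz -0.17 op 0.0136 red 127
-31.0 t9.68 yaw -30.9 F [-1.8 -5.   3.7] Mz -0.06 op 0.0137 red 144
-34.0 t9.97 yaw -33.9 F [-0.5 -4.7  4.2] Mz 0.02 op 0.0138 red 142
-37.0 t10.28 yaw -36.9 F [-1.1 -5.6  4.2] Mz -0.00 op 0.0142 red 150
-40.0 t10.57 yaw -39.9 F [-0.3 -4.9  4.2] Mz -0.06 op 0.0140 red 155
-43.0 t10.88 yaw -42.9 F [-0.6 -4.6  3.9] Mz -0.06 op 0.0134 red 182
-46.0 t11.18 yaw -45.9 F [-0.3 -5.1  4.5] Mz -0.08 op 0.0135 red 190
-49.0 t11.47 yaw -48.8 F [-1.8 -4.1  4.4] Mz -0.05 op 0.0141 red 206
-52.0 t11.78 yaw -51.8 F [-0.6 -4.7  4.3] Mz -0.04 op 0.0142 red 234
```

```bash
cat > crop.py <<'E'
from h import *
import sys
for i,n in enumerate(("side","top")):
    f=r.snapshot(n)["frame"];x,y=[(340,320),(404,268)][i]
    f=cv2.resize(f[y-60:y+60,x-64:x+64],(400,375),interpolation=cv2.INTER_CUBIC)
    im=f if i==0 else np.hstack([im,f])
cv2.imwrite(sys.argv[1],cv2.convertScaleAbs(im[:,:,::-1],alpha=1.4))
E
python3 crop.py pics/mid.png
```

```text
(no output)
```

View pics/mid.png

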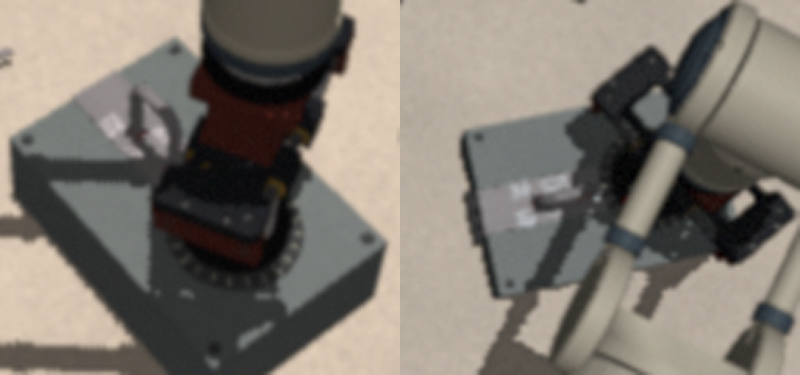

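The dial is following the gripper, and the shackle is still down. Its left leg is visible in the side crop at (138,105-135), which is about (320,298) in the full picture. I'll restrict the red check to that leg and keep turning.

```bash
sed -i 's/\[270:330,305:350\]/[286:308,315:324]/' turn.py; python3 turn.py -52 -118
```

```text
-55.0 t12.18 yaw -54.8 F [-1.1 -5.1  3.6] Mz -0.06 op 0.0140 red 0
-58.0 t12.47 yaw -57.8 F [-0.4 -5.2  4.4] Mz -0.06 op 0.0138 red 0
-61.0 t12.78 yaw -60.8 F [-0.7 -4.9  4.7] Mz -0.06 op 0.0140 red 0
-64.0 t13.07 yaw -63.8 F [ 0.4 -5.   4.9] Mz -0.03 op 0.0139 red 0
-67.0 t13.38 yaw -66.8 F [ 0.8 -5.6  4.1] Mz -0.06 op 0.0135 red 0
-70.0 t13.68 yaw -69.8 F [ 1.5 -4.8  5. ] Mz -0.09 op 0.0136 red 0
-73.0 t13.97 yaw -72.8 F [ 1.2 -5.4  4.3] Mz -0.04 op 0.0140 red 0
-76.0 t14.28 yaw -75.8 F [ 0.8 -4.2  3.2] Mz -0.05 op 0.0139 red 0
-79.0 t14.57 yaw -78.8 F [ 1.1 -5.4  4.2] Mz -0.08 op 0.0138 red 0
-82.0 t14.88 yaw -81.8 F [ 1.1 -5.7  4.2] Mz -0.14 op 0.0137 red 0
-85.0 t15.18 yaw -84.8 F [ 2.2 -4.9  4.1] Mz -0.32 op 0.0141 red 0
-88.0 t15.47 yaw -87.8 F [ 1.8 -5.4  3.5] Mz -0.08 op 0.0139 red 0
-91.0 t15.78 yaw -90.8 F [ 1.9 -4.7  3.1] Mz -0.07 op 0.0139 red 0
-94.0 t16.07 yaw -93.8 F [ 2.7 -5.   3.6] Mz -0.08 op 0.0139 red 0
-97.0 t16.38 yaw -96.7 F [ 2.7 -5.4  3.5] Mz 0.61 op 0.0142 red 0
STOP
```

A counter-moment of +0.61 N m appeared after about 1.55 rad of turn, which looks like the block. I'll relax by 1° and look.

```bash
python3 -c "
from h import *
p,o=pose(-95.5,.2712);r.servo_line(p,o,speed=.05);st('relax')"; python3 crop.py pics/notch.png
```

```text
relax t16.7 p [ 0.5459 -0.2656  0.272 ] F [ 2.3 -4.6  3.6] M [-0.92 -0.21  0.36] op 0.0138 g 30.0
```

View pics/notch.png

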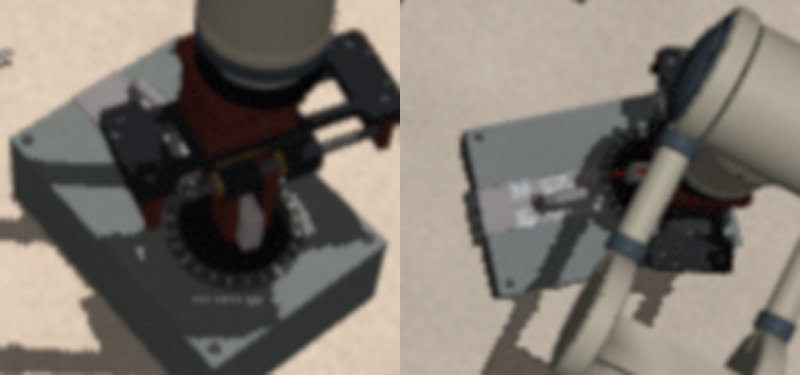

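The gripper hides the shackle in the side view. I'll release, rise clear, move to the +y side with the shackle-grasp orientation, and look again.

```bash
python3 - <<'E'
from h import *
r.let_go();st("open")
p,o=pose(-95.5,.36);r.servo_line(p,o,speed=.12)
r.reach([.50,-.03,.42],[180,0,LY+90]);st("aside")
E
python3 crop.py pics/spr.png
```

```text
open t18.0 p [ 0.5454 -0.2655  0.2712] F [-0.5  0.1 -0.5] M [-0.13  0.07  0.01] op 0.0878 g 0.0
aside t19.8 p [ 0.5003 -0.0306  0.4192] F [ 0.8  1.  -0.2] M [-0.05  0.08  0.01] op 0.0879 g 0.0
```

View pics/spr.png

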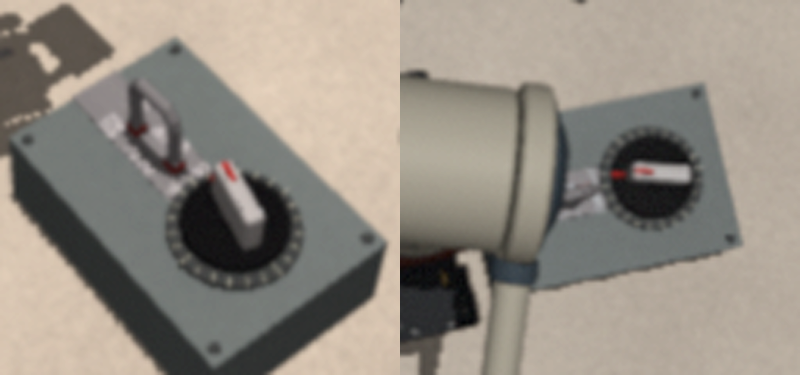

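Sprung: red bands show on both legs at crop (137,128) and (175,165), and the hands stayed off the shackle. Next I'll cross-check the shackle position from this view, then grasp the bow.

```bash
python3 - <<'E'
from h import *
s=r.snapshot("side");f=lambda a:np.array(a)/3.125+[276,260]-.34
b=cast(s,f([[137,88],[176,121]]),.133);l=cast(s,f([[137,134],[175,171]]),.070)
a=np.radians(LY);S=np.array([.5373,-.2168])+.04*np.array([-np.sin(a),np.cos(a)])
print("bow",b.round(4).tolist(),b.mean(0).round(4),"legs",l.round(4).tolist(),l.mean(0).round(4),"pred",S.round(4))
for v in(b,l):d=v[0]-v[1];print("len",np.linalg.norm(d),"yaw",np.degrees(np.arctan2(-d[0],d[1])))
E
```

```text
bow [[0.5215, -0.169, 0.133], [0.5315, -0.2043, 0.133]] [ 0.5265 -0.1866  0.133 ] legs [[0.5267, -0.1625, 0.07], [0.5353, -0.2014, 0.07]] [ 0.531  -0.1819  0.07  ] pred [ 0.5299 -0.1775]
len 0.03666540796849275 yaw 15.765328179214995
len 0.0398759528914885 yaw 12.365338146742445
```

```bash
python3 - <<'E'
from h import *
S=[.530,-.180];o=[180,0,101.2]
r.reach([*S,.36],o);st("hover")
ok=True
for z in(.32,.296):
    r.servo_line([*S,z],o,speed=.08);q=st(z)
    if np.linalg.norm(q["contact_force"])>8: ok=False;break
if ok:
    r.grab(40);q=st("grab")
    for z in(.300,.310,.325,.345,.42):
        r.servo_line([q["tcp_pos"][0],q["tcp_pos"][1],z],o,speed=.05 if z<.4 else .15);k=st(z)
        if np.linalg.norm(k["contact_force"])>30 or k["opening"]<.008: print("STOP");break
E
python3 crop.py pics/lift.png
```

```text
hover t20.7 p [ 0.53   -0.1799  0.3603] F [-0.6  0.3  1.3] M [-0.08  0.04 -0.01] op 0.0879 g 0.0
0.32 t21.3 p [ 0.53   -0.1799  0.3199] F [-0.7  0.2 -0.4] M [-0.03  0.09 -0.01] op 0.0880 g 0.0
0.296 t21.8 p [ 0.5298 -0.18    0.2951] F [ 0.4 -0.3 -0.6] M [-0.09 -0.03  0.03] op 0.0880 g 0.0
grab t23.0 p [ 0.53  -0.18   0.296] F [-0.7  0.1 -0.1] M [-0.04  0.08 -0.02] op 0.0089 g 40.0
0.3 t23.2 p [ 0.53   -0.18    0.3002] F [ 0.2  0.4 -0.7] M [-0.06  0.07  0.02] op 0.0090 g 40.0
0.31 t23.6 p [ 0.5301 -0.18    0.3107] F [-0.2  0.2 -1.4] M [-0.06  0.05 -0.01] op 0.0091 g 40.0
0.325 t24.0 p [ 0.5301 -0.18    0.3256] F [-0.3 -0.1 -1.7] M [-0.15  0.1  -0.03] op 0.0091 g 40.0
0.345 t24.6 p [ 0.5301 -0.18    0.3453] F [ 0.2 -0.2 -0.9] M [-0.07  0.03  0.  ] op 0.0090 g 40.0
0.42 t25.2 p [ 0.5301 -0.18    0.419 ] F [-0.1  0.4 -1.7] M [-0.02  0.03 -0.  ] op 0.0092 g 40.0
```

View pics/lift.png

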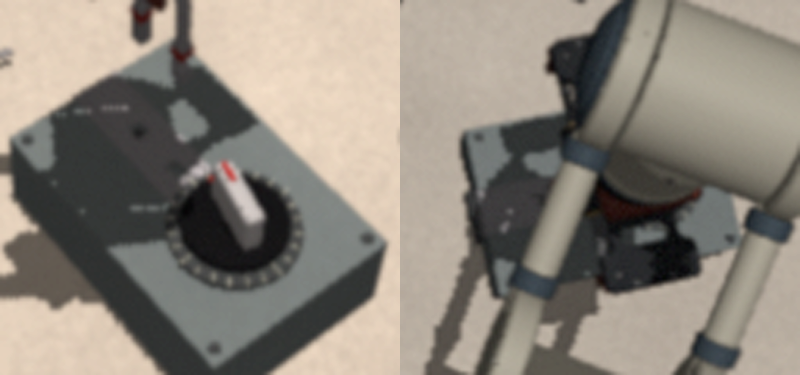

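The shackle is out of its holes and hanging in the gripper, with its legs visible at crop (142,20) and (182,30) above the box. Next I'll carry it to the mat.

```bash
python3 - <<'E'
from h import *
o=[180,0,101.2]
r.servo_line([.536,.223,.42],o,speed=.12);r.wait(1.0);st("mat")
print(r.sense()["orientation"],np.abs(r.sense()["joint_vel"]).max())
f=r.snapshot("side")["frame"];cv2.imwrite("pics/end.png",cv2.convertScaleAbs(cv2.resize(f[60:360,150:450],(600,600))[:,:,::-1],alpha=1.4))
E
```

```text
mat t29.9 p [0.536 0.223 0.42 ] F [ 0.2  0.2 -1.4] M [-0.09  0.06 -0.  ] op 0.0086 g 40.0
[-1.79999260e+02  8.02557662e-04  1.01202469e+02] 0.10551053471729946
```

View pics/end.png

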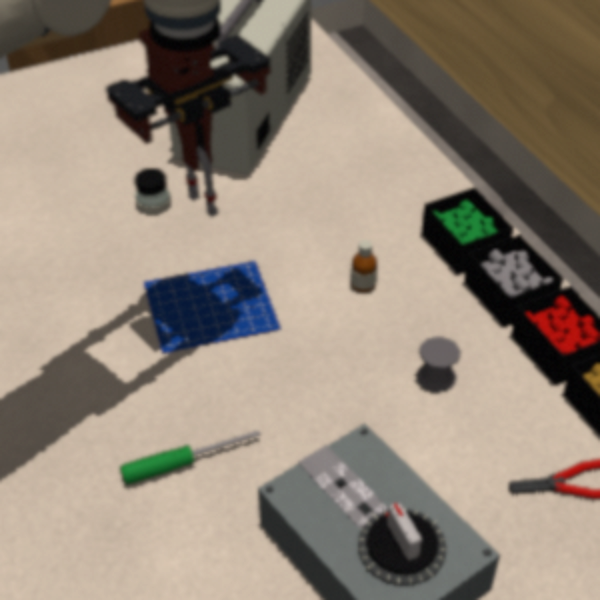

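The shackle hangs upright in the gripper, with its feet at about (193,190) and (211,210), roughly 17 cm above the mat. The bystanders haven't moved, so I'm handing in.

```bash
python3 -c "
from station import r
print(r.hand_in())"
```

```text
the job is handed in; nothing more can be done
None
```

The job is handed in at about 30 s on the robot clock: the lock opened at its true notch, and the shackle was pulled straight up and is held still and upright over the middle of the mat, about 17 cm clear, with nothing else visibly disturbed.

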